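Index the bench magnifier over the rivet tin

ROBOT

A 6-joint arm with a two-finger parallel gripper is mounted at the origin on a cart in front of the work surface, level with it; the furniture and walls round the work are solid. World frame = base frame: x ahead of the robot, y to its left, z up, the work surface at z = 0. Lengths are in m, angles in rad, forces in N, time in s.
With the tool pointing down it reaches from about 0.35 to 0.85 m from the base axis. Payload 8.1 kg.
Tool frame: the origin (TCP) lies on the centre line of the jaws, within the pads' length; the fingertips stand 14 mm ahead of it and the grasp point (between the pads) lies 5 mm behind it; z points along the fingers, y is the direction in which the jaws open and shut (so a half turn about z gives the same grasp; the last joint's range is limited). The gripper opens to 93 mm and grips with 3 to 60 N. Pads are 15 mm wide; open, the fingers measure 128 mm over their backs; the gripper's body (75 mm by 188 mm) begins 65 mm behind the grasp point.
Start: joints at [1.039, 0.13, 1.488, -0, 1.523, -0.085], TCP at [0.259, 0.541, 0.233] pointing down, gripper open.
Joint ranges: [-2.96, 2.96], [-0.89, 2.26], [0.02, 2.5], [-1.34, 4.48], [0, 2.73], [-2.66, 2.66]. Speed limits (rad/s): [2.39, 2.39, 2.79, 3.14, 3.14, 3.14].

INTERFACE

Orientations are given as a rotation vector (axis times angle).
In Python, from plant import robot gives the robot as it stands.
- The arm moves only by the tool jog_arm, never from a script. Its argument "steps" is a list of rows, each a list of 7 numbers: the closure, from 0 (fully open) to 1 (shut), then the shift along the tool's x, y, z in m, then the turn, a rotation vector about the tool's x, y, z in rad. In form: [[jaw, tx, ty, tz, rx, ry, rz], ...]. A call has 1 to 5 rows; each row is the pose to reach, as a shift and turn from the pose measured when the call began, along the tool's axes at that moment; what a row does not reach only later rows make up. A row lasts 1/8 s, in which the tool goes at most 62.5 mm and 10.7 degrees, less where a joint would pass 70% of its speed; a pose out of reach is approached as far as the arm can. A call with a gripper value outside its range is refused whole. The fingers move at their own pace and stop on an object; "force" is the grip in N (left out, the last holds). Time passes only in rows, so rows that repeat a pose let the fingers close. It gives the time, the measured TCP pose, the force and the opening at its end, in the units of the state.
- robot.read_state(): the state, without advancing time (a new reading comes with each control period).
- robot.read_camera(name): name is "side" or "top" or "wrist"; returns a dict with "image" (480x640x3 uint8, red, green, blue), "mtx" (3x3 intrinsics, pixels), "extrinsics" (4x4, takes a point from camera to world coordinates); the wrist camera has in their place "tool_from_camera" (4x4, takes a point from camera to tool coordinates, whose origin is the TCP and whose axes are the flange's). Camera axes: x right, y down, z forward; pixel columns grow to the right and rows downward; lengths in m; the calibration is good to about 2 mm. A picture is of the moment at which its call begins: read the wrist's pose just before it. There is no depth.
- robot.close_job(): hands the job in, once; it reports no verdict.
The state is a dict: "t": time; "q": joint angles; "dq": joint speeds; "joint_torque": joint torques, N m; "tool_pos": TCP position; "orientation": TCP orientation; "force": force on the tool from outside, world axes, zero at the start; "wrist_torque": the same for the moment, N m; "opening": finger opening in m.
Only numpy, scipy, OpenCV 4.12 (cv2) and the standard library are available. Lean on these libraries where they do the work, as an engineer would, in place of code of your own. Each camera call takes 0.05 s, during which the arm holds its last target.

TASK

Bring the bench magnifier over the low green-labelled tin of metal rivets beside it: press the red thumb tray down to lift the sprung plunger out of its notch, sweep the tray round so the head turns, and let the plunger drop fully home in the notch that puts the lens over the tin. Leave the tin and its three neighbours standing where they are.

Things in the scene. Friction and masses are not known exactly. Their poses are not given: they have to be found in the camera images.
- stand: Fixed grey round foot (170 mm across) with a steel notched wheel (top 68 mm high). Origin: on the swivel axis at bench level, z up; its x axis is the lens direction at head angle 0. The wheel has five 12 mm notches, for head angles -1.222, -0.611, 0, 0.611, 1.222 rad. Under each lens position but 0, 180 mm (+-6) from the axis, stands one of the tin, pot, jar and carton; which is where varies.
- swing_head (a joint): Angle of the swivelling head about the vertical axis of stand, rad, counter-clockwise from above; 0 (middle notch) at the start, stops at +-1.40. Stiff: about 1 N at the tray turns it, and it stays where it is left. The lens arm points one way, the red thumb lever the opposite way, towards the robot at the start; plunger and lever turn with the head.
- lens_centre (a point): Centre of the round magnifier lens (120 mm across, white rim), 160 mm above the bench, 180 mm from the swivel axis. The underside of the rim is 151 mm up and passes freely over the things beneath.
- thumb_tray (a point): Centre of the ribbed floor of the red tray at the lever's end, 148 mm from the swivel axis opposite the lens, 133 mm up at rest. Open trough 46 mm wide inside, 54 mm long, cheeks 14 mm high, 10 mm outer lip, floor tipped 0.3 rad up outwards. Pushed down it sinks straight, up to 37 mm, against 5 N rising to 8 N, and springs back when let go. Sideways push on a cheek turns the unlocked head.
- press_lever (a joint): Angle of the thumb lever, rad: 0 at rest, 0.5 fully pressed. Its pivot is 73 mm from the swivel axis, 115 mm above the bench.
- index_pin (a joint): Height of the sprung brass plunger (10 mm thick, round end, 45 mm from the axis under the lever) above home, m: 0 home in a notch, 0.014 fully lifted (28 mm per rad of lever). It clears the wheel above 0.011; let go between notches it rides on the wheel's top at 0.011. Its round end finds a notch up to 0.06 rad of head angle off and centres itself. In a notch it locks the head: do not force.
- rivet_tin: Low open round tin with a green label, full of small metal rivets, 78 mm across and 41 mm high; origin at the centre of its underside. The lens must end over it.
- wax_pot: Off-white round pot with pale lid, 74 mm across, 88 mm high; origin at the centre of its underside. Leave it alone.
- jar_scraps: Glass jar with a green label, 84 mm across, 105 mm high; origin at the centre of its underside. Leave it alone.
- thread_carton: White thread carton, 36 x 54 mm, 105 mm high; origin at the centre of its underside. Leave it alone.
Things that resemble listed ones, but are neither listed nor needed, are in the scene too. Leave any orange or pink look-alike of the rivet_tin alone.

How it is judged:
On the way, in this order (a step that is already met when the one before it is completed fails the run):
1. the plunger is lifted clear of the starting notch by at least 11 mm before the head is turned (value of joint index_pin above 0.011 m and value of joint swing_head between -0.12 and 0.12 rad), for 0.05 s.
2. the lens is swung over the rivet tin, its centre within 30 mm of the tin's centre seen from above (horizontal distance between lens_centre and rivet_tin below 0.03 m), for 0.1 s.
At the end, for the whole second after the job is handed in: The plunger is fully home in a notch (within 2 mm), the centre of the lens is within 25 mm of the rivet tin's centre seen from above, and the head is at rest; the tin and its neighbours stand upright within 20 mm of where they were (value of joint index_pin below 0.002 m and horizontal distance between lens_centre and rivet_tin below 0.025 m and velocity of joint swing_head between -0.02 and 0.02 rad/s); the robot touches nothing.
It fails at once if the rivet tin or a neighbour is shifted more than 20 mm or tipped more than 0.3 rad (distance of any of rivet_tin, wax_pot, jar_scraps, thread_carton from where it was at the start of the episode above 0.02 m or angle between any of rivet_tin, wax_pot, jar_scraps, thread_carton's own z axis and vertical above 0.3 rad).
It also fails if it takes over 38 s, if anything falls off the work surface, if the arm or the gripper's body presses on something with over 40 N, if the wrist force passes 120 N, or if a joint passes its speed limit or range.

## Working session

There is one attempt and no reset: what is moved stays moved. The work goes in short steps, Python scripts to look and compute and a tool call to move; the robot and the scene stay as the last step left them, time stands still between calls to the robot, and variables do not carry over. Pictures are saved under pics/ and viewed, and the job is handed in when it is done.

Besides the shell and the picture viewer there is one more tool, called after "Call:" as name([rows], argument=value, ...), one row to a line, values as JSON. jog_arm: Moves the arm, as the interface text tells. Its arguments: {"type":"object","properties":{"steps":{"type":"array"},"force":{"type":"number"}},"required":["steps"]}

```bash
mkdir -p pics
python3 - <<'E'
from plant import robot
import cv2,numpy as np
s=robot.read_state();print(s)
for n in("side","top"):
    c=robot.read_camera(n);cv2.imwrite(f"pics/{n}0.png",c["image"][:,:,::-1]);print(n,c["mtx"].tolist(),np.round(c["extrinsics"],4).tolist())
    np.savez(f"{n}.npz",image=c["image"],mtx=c["mtx"],ext=c["extrinsics"])
E
```

```text
{'t': 0.0, 'q': array([ 1.03859293e+00,  1.31199556e-01,  1.48926079e+00, -3.39887583e-05,
        1.52300085e+00, -8.54248153e-02]), 'dq': array([ 1.20947297e-03, -9.40546824e-04,  1.84527364e-05, -2.11008811e-05,
       -8.70940824e-04,  5.96176141e-04]), 'joint_torque': array([ 1.10595120e-03, -5.59852982e+01, -4.91752768e+01,  7.69787771e-02,
        3.56623647e-02, -2.76552109e-04]), 'tool_pos': array([0.25896538, 0.54063433, 0.23157465]), 'orientation': array([-6.95854300e-01, -3.06300809e+00,  2.81198207e-03]), 'force': array([-0.73246865, -0.43723411, -0.3836947 ]), 'wrist_torque': array([ 0.02500332,  0.05332477, -0.00327577]), 'opening': 0.09316875573906065}
side [[586.7645259846371, 0.0, 323.59454834185925], [0.0, 586.7645259846371, 242.37559102395647], [0.0, 0.0, 1.0]] [[0.8562, -0.327, 0.3999, 0.1167], [-0.5163, -0.5161, 0.6834, -0.8268], [-0.017, -0.7917, -0.6107, 0.8738], [0.0, 0.0, 0.0, 1.0]]
top [[598.3790081334947, 0.0, 326.12871442290145], [0.0, 598.3790081334947, 240.2409968601783], [0.0, 0.0, 1.0]] [[0.0234, -0.9794, 0.2006, 0.3852], [-0.9997, -0.0232, 0.0033, 0.0046], [0.0014, -0.2006, -0.9797, 1.172], [0.0, 0.0, 0.0, 1.0]]
```

View pics/top0.png

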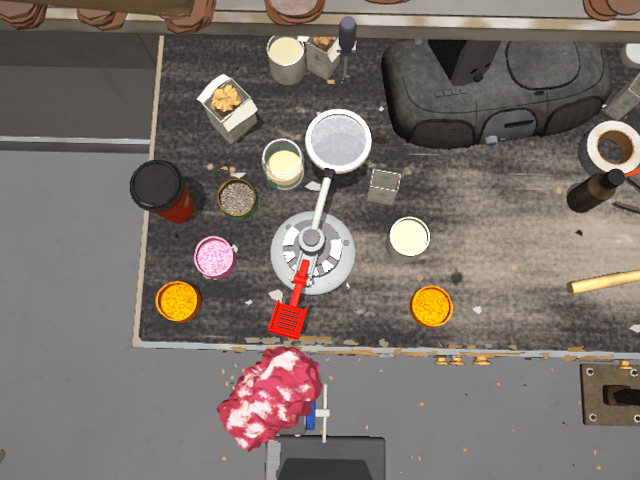

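View pics/side0.png

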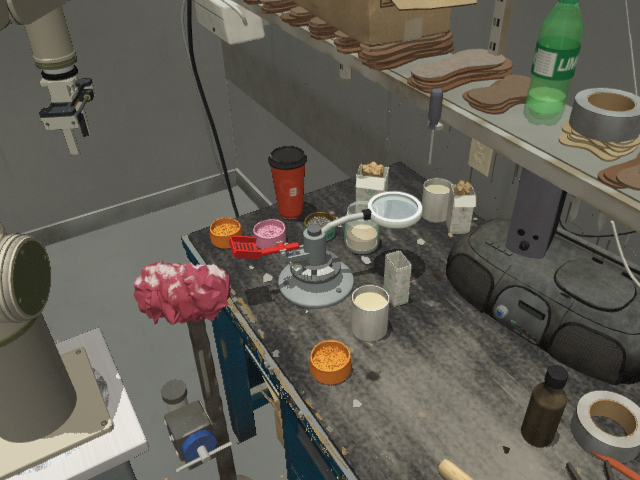

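The top view shows the tin at (237,199), left of the jar (284,164). The carton is at (384,185), the pot at (408,237), the red tray at (288,320) and the lens at (338,141). The tin looks like the +1.222 notch. I'll measure it next.

```bash
cat > h.py <<'E'
import numpy as np,cv2
def ray(c,uv):
    e=c["ext"] if "ext" in c else c["extrinsics"];d=e[:3,:3]@np.linalg.inv(c["mtx"])@[*uv,1.];return e[:3,3],d
def onz(c,uv,z):
    o,d=ray(c,uv);return (o+d*(z-o[2])/d[2])
def tri(c1,p1,c2,p2):
    A=[];b=[]
    for c,p in((c1,p1),(c2,p2)):
        o,d=ray(c,p);d=d/np.linalg.norm(d);M=np.eye(3)-np.outer(d,d);A.append(M);b.append(M@o)
    x=np.linalg.lstsq(np.vstack(A),np.hstack(b),rcond=None)[0];return x
def big(m,box):
    k=np.zeros_like(m);x0,y0,x1,y1=box;k[y0:y1,x0:x1]=m[y0:y1,x0:x1]
    cs,_=cv2.findContours(k,cv2.RETR_EXTERNAL,cv2.CHAIN_APPROX_NONE);return max(cs,key=cv2.contourArea)
E
python3 - <<'E'
from h import *
t=dict(np.load("top.npz"));s=dict(np.load("side.npz"))
im=t["image"];hsv=cv2.cvtColor(im,cv2.COLOR_RGB2HSV)
# foot: grey disc z? ; lens
white=cv2.inRange(hsv,(0,0,200),(180,40,255))
c=big(white,(295,100,380,172));e=cv2.fitEllipse(cv2.convexHull(c));print("lens",e,onz(t,e[0],.16))
print("lens w",[onz(t,(e[0][0]+d,e[0][1]),.16) for d in(-33,33)])
red=cv2.inRange(hsv,(0,200,120),(5,255,255))|cv2.inRange(hsv,(175,200,120),(180,255,255))
c=big(red,(255,255,320,345));m=cv2.moments(c);print("red bbox",cv2.boundingRect(c),cv2.minAreaRect(c))
print([onz(t,p,.14)[:2].round(3) for p in c[::12,0].astype(float)])
print("tin",onz(t,(237,199),.035),"jar",onz(t,(284,164),.1),"pot",onz(t,(409,237),.088),"carton",onz(t,(384,180),.105))
print("foot",onz(t,(313,252),.02)); print("hub",onz(t,(311,239),.13))
big_=cv2.resize(im[120:350,160:440],None,fx=2.8,fy=2.6,interpolation=cv2.INTER_CUBIC)
cv2.imwrite("pics/topz.png",big_[:,:,::-1][:600,:800])
i2=s["image"][170:350,130:420];cv2.imwrite("pics/sidez.png",cv2.resize(i2,None,fx=2.7,fy=2.7,interpolation=cv2.INTER_CUBIC)[:,:,::-1])
E
```

```text
lens ((337.80535888671875, 139.57815551757812), (62.9992561340332, 66.00730895996094), 102.9190902709961) [ 0.77660836 -0.00855168  0.16      ]
lens w [array([0.77519454, 0.05043366, 0.16      ]), array([ 0.7780224 , -0.06754659,  0.16      ])]
red bbox (268, 260, 41, 80) ((293.8669738769531, 297.610107421875), (31.704051971435547, 79.59537506103516), 16.699241638183594)
[array([0.56 , 0.048]), array([0.539, 0.054]), array([0.527, 0.052]), array([0.516, 0.06 ]), array([0.495, 0.065]), array([0.483, 0.078]), array([0.482, 0.09 ]), array([0.462, 0.098]), array([0.441, 0.102]), array([0.431, 0.086]), array([0.427, 0.066]), array([0.432, 0.051]), array([0.453, 0.044]), array([0.473, 0.04 ]), array([0.476, 0.055]), array([0.497, 0.053]), array([0.516, 0.045]), array([0.536, 0.043]), array([0.557, 0.039])]
tin [0.69665952 0.18564683 0.035     ] jar [0.74892664 0.09072057 0.1       ] pot [ 0.61694462 -0.1449981   0.088     ] carton [ 0.72051989 -0.09665862  0.105     ]
foot [0.5970109 0.0336329 0.02     ]
hub [0.60019621 0.03506726 0.13      ]
```

View pics/topz.png

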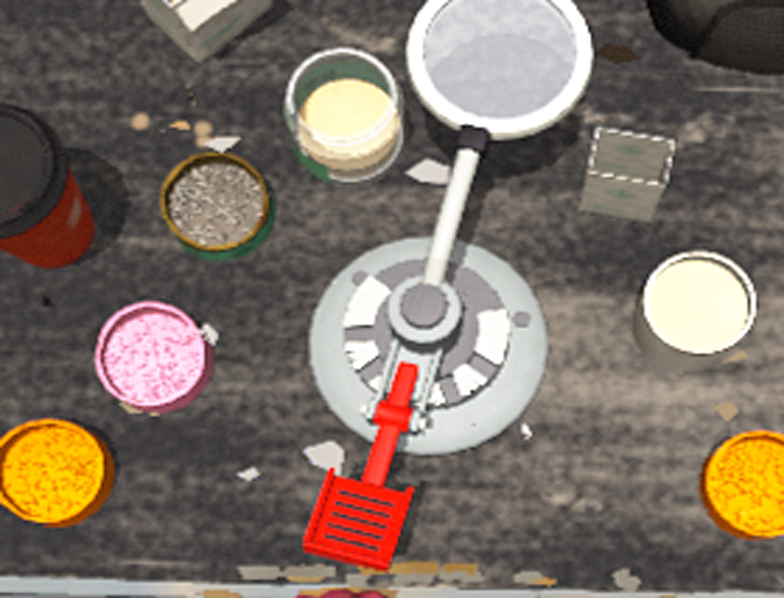

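View pics/sidez.png

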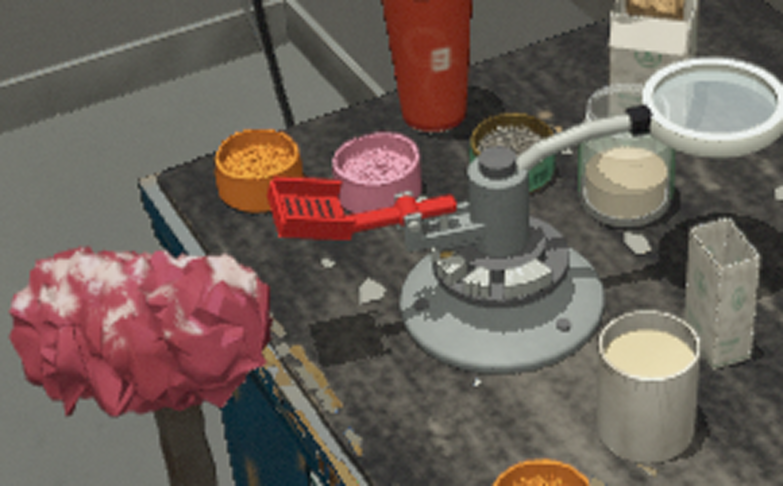

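Axis is about (0.600, 0.034). The lens sits 182 mm from it at yaw -0.236. The tin is at 180 mm, 1.24 rad from the lens, so the +1.222 notch is confirmed. The tray should be at (0.456, 0.069), which matches the red outline. Next I'll check the rag height and plan the moves.

```bash
cat >> h.py <<'E'
from scipy.spatial.transform import Rotation as R
AX=np.array([.600,.034]);TH0=-.236
def target(head,r,z,lead=0.):
    a=np.pi+TH0+head;d=np.array([np.cos(a),np.sin(a)]);n=np.array([-d[1],d[0]])
    p=AX+r*d+lead*n; return np.array([*p,z]),a-np.pi   # jaw y along -d (yaw)
def rows(st,tg,jaw=1):
    Rc=R.from_rotvec(st["orientation"])
    for p,yaw in tg:
        y=np.array([np.cos(yaw),np.sin(yaw),0]);z=np.array([0,0,-1.]);x=np.cross(y,z)
        Rt=R.from_matrix(np.c_[x,y,z]);dt=Rc.inv().apply(p-st["tool_pos"]);rv=(Rc.inv()*Rt).as_rotvec()
        print([jaw]+[round(float(v),4) for v in dt]+[round(float(v),3) for v in rv])
E
python3 - <<'E'
from h import *
from plant import robot
t=dict(np.load("top.npz"));s=dict(np.load("side.npz"))
print("rag c",tri(t,(270,398),s,(182,290)),"ragtop", tri(t,(297,352),s,(218,270)))
# tray in both views: corner outer-left/right
print("corner outer (268,333)top/(~236,238 side)",tri(t,(269,332),s,(231.5,238)), tri(t,(300,338),s,(234,256)))
st=robot.read_state()
rows(st,[target(0,.148,.22)])
E
```

```text
rag c [0.31995847 0.10284584 0.05937464] ragtop [0.3952134  0.0563151  0.11450842]
corner outer (268,333)top/(~236,238 side) [0.43686984 0.10011461 0.14796361] [0.42388062 0.04903336 0.14196747]
[1, -0.3817, -0.3406, 0.0122, -0.001, 0.001, 1.36]
```

Call:
jog_arm([
  [1,-0.38,-0.34,0.012,0,0,1.36],
  [1,-0.38,-0.34,0.012,0,0,1.36],
  [1,-0.38,-0.34,0.012,0,0,1.36],
  [1,-0.38,-0.34,0.012,0,0,1.36],
  [1,-0.38,-0.34,0.012,0,0,1.36],
])

```text
t: 0.72
tool_pos: [0.3791, 0.2507, 0.2247]
orientation: [2.012, 2.412, -0.002]
force: [1.4, 0.3, 0.4]
opening: 0.0476
```

Run:
```python
from h import *
from plant import robot
rows(robot.read_state(),[target(0,.148,.22)])
```

```text
[1, -0.1929, 0.043, 0.0049, -0.0, 0.001, 0.417]
```

Call:
jog_arm([
  [1,-0.193,0.043,0.005,0,0,0.417],
  [1,-0.193,0.043,0.005,0,0,0.417],
  [1,-0.193,0.043,0.005,0,0,0.417],
  [1,-0.193,0.043,0.005,0,0,0.417],
  [1,-0.193,0.043,0.005,0,0,0.417],
])

```text
t: 1.35
tool_pos: [0.4559, 0.0682, 0.2195]
orientation: [-2.469, -1.942, 0.003]
force: [0.2, -0.1, 0.3]
opening: 0.0008
```

Run:
```python
from h import *
from plant import robot
s=robot.read_state();print(s["force"],s["opening"],s["tool_pos"])
t=robot.read_camera("side");cv2.imwrite("pics/s1.png",cv2.resize(t["image"][120:340,150:410],None,fx=2.7,fy=2.7)[:,:,::-1])
t=robot.read_camera("wrist");cv2.imwrite("pics/w1.png",t["image"][:,:,::-1]);print(t["mtx"],t["tool_from_camera"])
rows(s,[target(0,.148,.15),target(0,.148,.113)])
```

```text
[ 0.2147504  -0.12371586  0.25298173] 0.0008152888119660929 [0.45592421 0.0682492  0.21947767]
[[393.10877423   0.         316.74004391]
 [  0.         393.10877423 241.11863403]
 [  0.           0.           1.        ]] [[-1.52637554e-03 -9.56128603e-01 -2.92943278e-01  8.33512331e-02]
 [ 9.99998790e-01 -1.37149261e-03 -7.34102460e-04 -5.42061461e-04]
 [ 3.00126819e-04 -2.92944044e-01  9.56129540e-01 -1.52266981e-01]
 [ 0.00000000e+00  0.00000000e+00  0.00000000e+00  1.00000000e+00]]
[1, 0.0005, 0.0002, 0.0695, -0.001, 0.001, -0.002]
[1, 0.0005, 0.0002, 0.1065, -0.001, 0.001, -0.002]
```

View pics/s1.png

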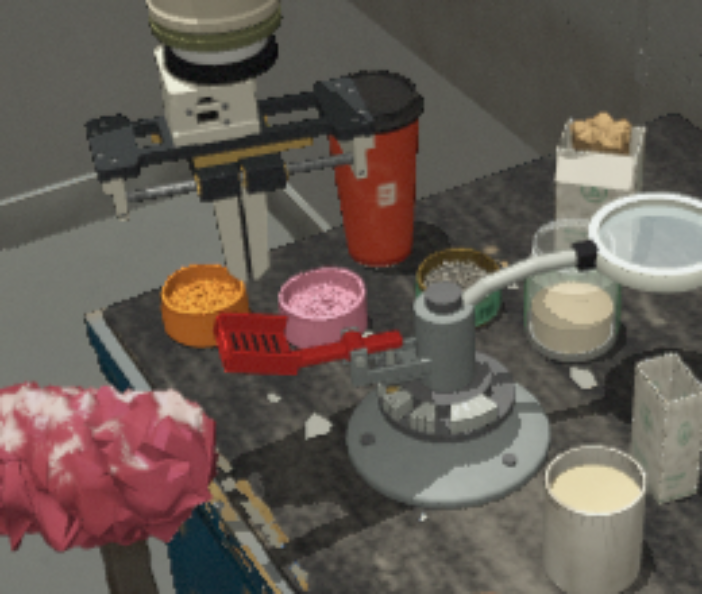

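View pics/w1.png

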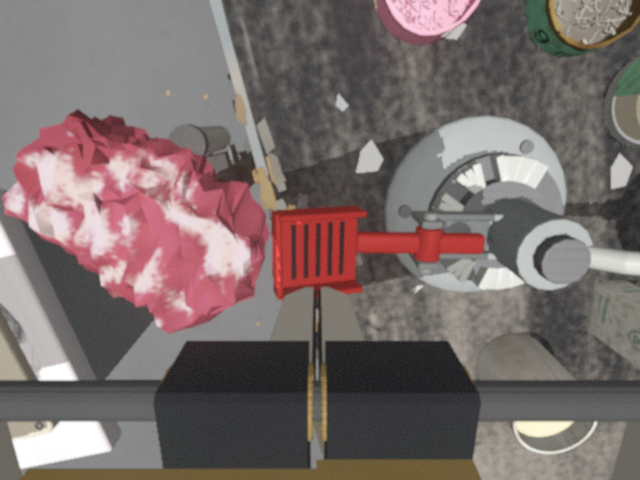

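Wrist view: the tray floor centre is at (317,250), the jaws line up with the lever, and the tray is within about 4 mm of the predicted spot. I'll go down and press.

Call:
jog_arm([
  [1,0.002,0,0.05,0,0,0],
  [1,0.002,0,0.07,0,0,0],
  [1,0.002,0,0.082,0,0,0],
  [1,0.002,0,0.094,0,0,0],
  [1,0.002,0,0.103,0,0,0],
])

```text
t: 2.08
tool_pos: [0.4567, 0.073, 0.1178]
orientation: [2.464, 1.948, 0.001]
force: [-1.3, 1.2, 8.3]
opening: 0.0007
```

Run:
```python
from h import *
from plant import robot
s=robot.read_state();print(s["force"],s["tool_pos"])
rows(s,[target(0,.148,.113)])
```

```text
[-1.34006069  1.20330346  8.34386745] [0.45672727 0.07297627 0.11779449]
[1, -0.0044, 0.0004, 0.0048, 0.001, -0.0, 0.003]
```

Call:
jog_arm([
  [1,0,0,0.003,0,0,0],
  [1,0,0,0.004,0,0,0],
  [1,0,0,0.004,0,0,0],
])

```text
t: 2.45
tool_pos: [0.4575, 0.0742, 0.1155]
orientation: [2.461, 1.95, 0.004]
force: [-3.4, 0.4, 7.7]
opening: 0.0008
```

Run:
```python
from h import *
from plant import robot
s=robot.read_state();print(s["force"],s["tool_pos"])
t=robot.read_camera("side");cv2.imwrite("pics/s2.png",cv2.resize(t["image"][120:340,150:410],None,fx=2.7,fy=2.7)[:,:,::-1])
```

```text
[-3.38755264  0.3510437   7.71325064] [0.4575065  0.07423024 0.11545129]
```

View pics/s2.png

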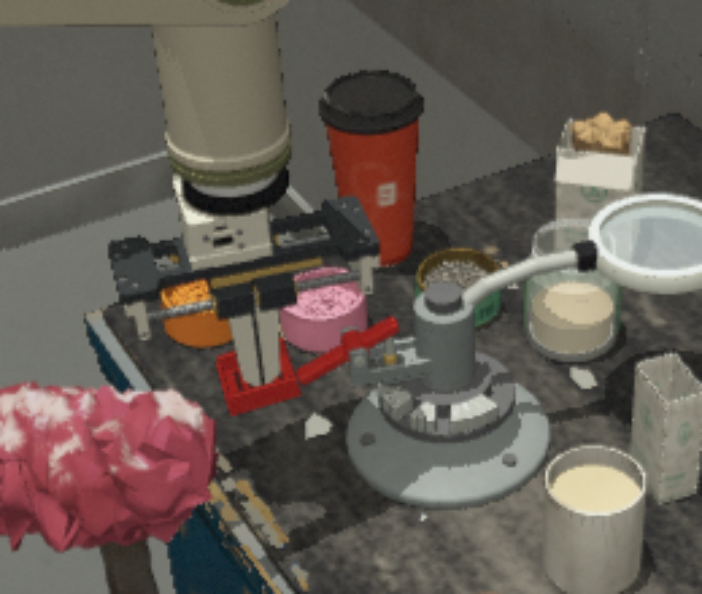

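The side view shows the tips in the tray and the tray down. By geometry the lever is at about 0.45 rad. I'll press slightly more for margin.

Call:
jog_arm([
  [1,0,0,0.003,0,0,0],
  [1,0,0,0.004,0,0,0],
  [1,0,0,0.004,0,0,0],
])

```text
t: 2.88
tool_pos: [0.4583, 0.0755, 0.1132]
orientation: [2.458, 1.951, 0.008]
force: [-3.1, -0.5, 7.1]
opening: 0.0006
```

Run:
```python
from h import *
from plant import robot
s=robot.read_state();print(s["force"],s["tool_pos"])
for h in(0,.1,.2,.3): 
  rows(s,[target(h,.148,.112,.012)])
```

```text
[-3.14093323 -0.49184733  7.13537293] [0.45834801 0.07552233 0.113215  ]
[1, -0.0192, -0.0007, 0.0012, 0.005, -0.002, 0.007]
[1, -0.034, 0.0011, 0.0012, 0.006, -0.002, -0.093]
[1, -0.0484, 0.0044, 0.0011, 0.006, -0.001, -0.193]
[1, -0.0625, 0.0091, 0.0011, 0.006, -0.001, -0.293]
```

Call:
jog_arm([
  [1,-0.012,0,0.002,0,0,0],
  [1,-0.02,0,0.002,0,0,0],
  [1,-0.034,0.001,0.002,0,0,-0.09],
  [1,-0.048,0.004,0.002,0,0,-0.19],
  [1,-0.062,0.009,0.002,0,0,-0.29],
])

```text
t: 3.5
tool_pos: [0.4549, 0.0139, 0.1135]
orientation: [2.142, 2.289, 0.012]
force: [0.1, 0.9, 8.8]
opening: 0.0003
```

Run:
```python
from h import *
from plant import robot
s=robot.read_state();print(s["force"],s["tool_pos"])
t=robot.read_camera("top");cv2.imwrite("pics/t3.png",t["image"][:,:,::-1])
for h in(.4,.5,.6,.7,.8): 
  rows(s,[target(h,.148,.112,.015)])
```

```text
[0.14080111 0.86444465 8.82137791] [0.45489033 0.01386757 0.11354412]
[1, -0.0189, 0.0003, 0.0015, 0.01, 0.0, -0.098]
[1, -0.0333, 0.0039, 0.0016, 0.01, 0.001, -0.198]
[1, -0.0473, 0.009, 0.0016, 0.01, 0.001, -0.298]
[1, -0.0607, 0.0155, 0.0017, 0.01, 0.002, -0.398]
[1, -0.0734, 0.0232, 0.0018, 0.01, 0.002, -0.498]
```

View pics/t3.png

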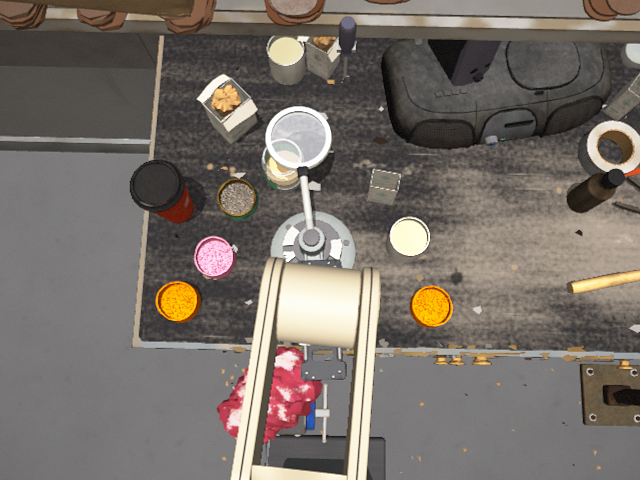

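The head is turning: the lens is now at (298,137). I'll continue the sweep.

Call:
jog_arm([
  [1,-0.018,0,0.003,0.01,0,-0.1],
  [1,-0.033,0.004,0.003,0.01,0,-0.2],
  [1,-0.047,0.009,0.003,0.01,0,-0.3],
  [1,-0.06,0.015,0.003,0.01,0,-0.4],
  [1,-0.073,0.023,0.003,0.01,0,-0.5],
])

```text
t: 4.18
tool_pos: [0.4863, -0.0582, 0.1138]
orientation: [1.494, 2.754, 0.0]
force: [2.1, 3.2, 9.2]
opening: 0.0006
```

```bash
cat >> h.py <<'E'
def lens(t):
    hsv=cv2.cvtColor(t["image"],cv2.COLOR_RGB2HSV);w=cv2.inRange(hsv,(0,0,205),(180,30,255))
    cv2.imwrite("pics/mask.png",w)
    cs,_=cv2.findContours(w,cv2.RETR_EXTERNAL,cv2.CHAIN_APPROX_NONE)
    for c in cs:
        if len(c)<100: continue
        e=cv2.minEnclosingCircle(c);p=onz(t,e[0],.16);d=p[:2]-AX
        if .15<np.hypot(*d)<.21 and 20<e[1]<45: print("lens",e,p,np.hypot(*d),"head",np.arctan2(d[1],d[0])-TH0,"to tin",np.hypot(*(p[:2]-[.697,.186])))
E
python3 - <<'E'
from h import *
from plant import robot
s=robot.read_state();print(s["force"],s["tool_pos"])
t=robot.read_camera("top");lens(t);cv2.imwrite("pics/t4.png",t["image"][:,:,::-1])
for h in(.9,1.0,1.1,1.15,1.2): 
  rows(s,[target(h,.148,.112,.015)])
E
```

```text
[2.05114643 3.18867817 9.17833869] [ 0.48631832 -0.05824547  0.11384508]
lens ((257.5, 155.0), 42.68791961669922) [0.74420486 0.13362647 0.16      ] 0.17527257212357955 head 0.8405705134727737 to tin 0.07050734518149979
[1, -0.0125, -0.0005, 0.0019, 0.004, 0.007, -0.087]
[1, -0.0269, 0.003, 0.0021, 0.003, 0.008, -0.187]
[1, -0.041, 0.0079, 0.0022, 0.003, 0.008, -0.287]
[1, -0.0478, 0.0109, 0.0022, 0.003, 0.008, -0.337]
[1, -0.0544, 0.0142, 0.0023, 0.003, 0.008, -0.387]
```

View pics/t4.png

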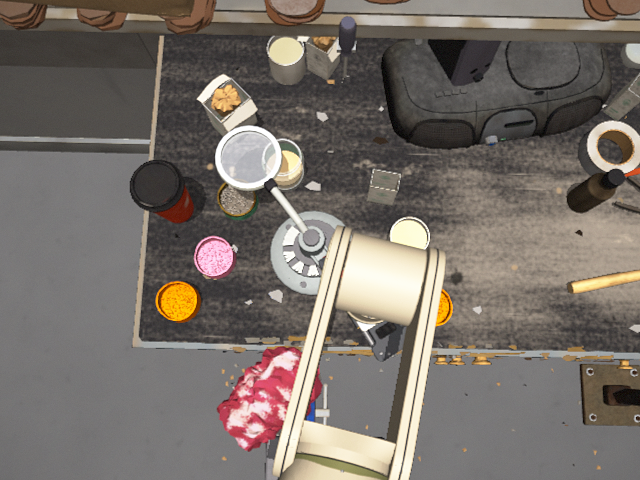

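The lens rim is centred near (249,158); the automatic fit merged it with the jar rim. The tray follows the tips by friction, with almost no lead. I'll measure the offset properly.

```bash
cat >> h.py <<'E'
def lens2(im_t,c0,R=36):
    hsv=cv2.cvtColor(im_t["image"],cv2.COLOR_RGB2HSV);g=cv2.inRange(hsv,(0,0,205),(180,30,255))
    x0,y0=int(c0[0]-R-8),int(c0[1]-R-8);g=g[y0:y0+2*R+16,x0:x0+2*R+16]
    c=cv2.HoughCircles(cv2.GaussianBlur(g,(3,3),0),cv2.HOUGH_GRADIENT,1,40,param1=150,param2=8,minRadius=27,maxRadius=36)
    for q in c[0][:2]:
        p=onz(im_t,(q[0]+x0,q[1]+y0),.16);d=p[:2]-AX
        print("hough",q+[x0,y0,0],p,"r",np.hypot(*d),"head",np.arctan2(d[1],d[0])-TH0,"to tin",np.hypot(*(p[:2]-[.697,.186])))
E
python3 - <<'E'
from h import *
from plant import robot
im=cv2.imread("pics/t4.png")[:,:,::-1];c=dict(np.load("top.npz"));c["image"]=im;lens2(c,(249,158))
lens2(dict(np.load("top.npz")),(338,140))
im=cv2.imread("pics/t3.png")[:,:,::-1].copy();c["image"]=im;lens2(c,(298,137))
s=robot.read_state();d=s["tool_pos"][:2]-AX;print("tool head",np.arctan2(d[1],d[0])+np.pi-TH0, np.hypot(*d))
for h in(1.0,1.1,1.2,1.222): rows(s,[target(h,.148,.112,.0)])
E
```

```text
hough [252.5        155.5         28.60000038] [0.74305851 0.14246723 0.16      ] r 0.17952960142733315 head 0.8847296491007237 to tin 0.06337577615722816
hough [340.5        139.5         29.89999962] [ 0.77687153 -0.01336585  0.16      ] r 0.1831039624249386 head -0.025658351864599915 to tin 0.21477011512115254
hough [297.5        136.5         32.09999847] [0.78070299 0.06368253 0.16      ] r 0.1831246128150145 head 0.398807543288086 to tin 0.14821522717165259
hough [271.5 167.5  31. ] [0.72155092 0.10777436 0.16      ] r 0.1421874887846444 head 0.7815082769171641 to tin 0.08198779676505812
tool head 0.9300014307096947 0.14667622351495566
[1, -0.0104, 0.0002, 0.0022, 0.003, 0.01, -0.182]
[1, -0.0248, 0.0036, 0.0024, 0.003, 0.01, -0.282]
[1, -0.0388, 0.0084, 0.0025, 0.002, 0.01, -0.382]
[1, -0.0418, 0.0097, 0.0026, 0.002, 0.01, -0.404]
```

Call:
jog_arm([
  [1,-0.01,0,0.004,0,0.01,-0.1],
  [1,-0.025,0.003,0.004,0,0.01,-0.2],
  [1,-0.039,0.008,0.004,0,0.01,-0.3],
  [1,-0.042,0.01,0.004,0,0.01,-0.3],
])

```text
t: 4.72
tool_pos: [0.5214, -0.0894, 0.1132]
orientation: [1.055, 2.953, 0.004]
force: [-2.4, -0.9, 8.0]
opening: 0.0004
```

Run:
```python
from h import *
from plant import robot
s=robot.read_state();print(s["force"],s["tool_pos"])
d=s["tool_pos"][:2]-AX;print("tool head",np.arctan2(d[1],d[0])+np.pi-TH0, np.hypot(*d))
t=robot.read_camera("top");lens2(t,(233,180));lens(t)
cv2.imwrite("pics/t5.png",cv2.resize(t["image"][100:330,140:450],None,fx=2.5,fy=2.5)[:,:,::-1])
t=robot.read_camera("wrist");cv2.imwrite("pics/w5.png",t["image"][:,:,::-1])
```

```text
[-2.39847841 -0.87038821  7.97708449] [ 0.52137498 -0.08937791  0.11317392]
tool head 1.2394223503666721 0.14630106653418318
hough [226.5 183.5  27.5] [0.69019897 0.18571789 0.16      ] r 0.17650544853220557 head 1.2704176984440714 to tin 0.006806878779332999
lens ((412.087890625, 246.00909423828125), 40.53314971923828) [ 0.58580723 -0.14031581  0.16      ] 0.17489264348196693 head -1.4160369764985117 to tin 0.34474025054937213
lens ((224.88189697265625, 179.62203979492188), 33.52853775024414) [0.69723841 0.18897257 0.16      ] 0.1829530196880492 head 1.246433126489511 to tin 0.0029821196199173975
```

View pics/t5.png

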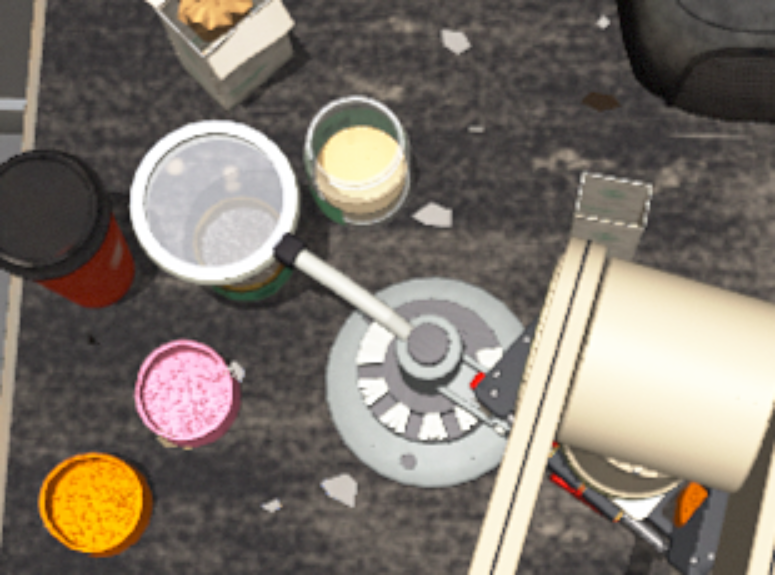

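View pics/w5.png

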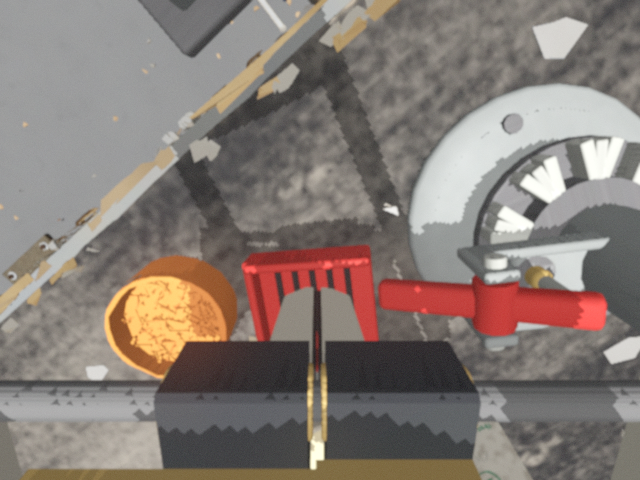

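The lens is over the tin, and the circle fit puts the head at 1.246, about 0.024 past the notch. I'll back up 3 mm and then let the tray rise.

Call:
jog_arm([
  [1,0.002,0,0.002,0,0,0],
  [1,0.003,0,0.002,0,0,0],
  [1,0.003,0,0,0,0,0],
  [1,0.003,0,-0.006,0,0,0],
  [1,0.003,0,-0.012,0,0,0],
])

```text
t: 5.45
tool_pos: [0.5199, -0.0874, 0.1271]
orientation: [1.054, 2.95, 0.002]
force: [-2.3, -4.5, 5.9]
opening: 0.0004
```

Run:
```python
from h import *
from plant import robot
s=robot.read_state();print(s["force"],s["tool_pos"])
d=s["tool_pos"][:2]-AX;print("tool head",np.arctan2(d[1],d[0])+np.pi-TH0, np.hypot(*d))
t=robot.read_camera("top");lens(t)
```

```text
[-2.2500714  -4.53900979  5.94495847] [ 0.51993914 -0.08741044  0.12707196]
tool head 1.2238252377695698 0.14543120421708453
lens ((410.91748046875, 246.24241638183594), 41.3206901550293) [ 0.58534967 -0.13829691  0.16      ] 0.17291864283055064 head -1.4196218536171392 to tin 0.34297854393449934
lens ((225.8408660888672, 178.94969177246094), 33.39363479614258) [0.69851295 0.18735372 0.16      ] 0.18226948154881314 head 1.2357891993589882 to tin 0.0020301646647070595
```

Call:
jog_arm([
  [1,0,0,-0.008,0,0,0],
  [1,0,0,-0.016,0,0,0],
  [1,0,0,-0.03,0,0,0],
  [1,0,0,-0.06,0,0,0],
  [1,0,0,-0.1,0,0,0],
])

```text
t: 6.12
tool_pos: [0.5184, -0.0868, 0.2281]
orientation: [1.054, 2.952, 0.002]
force: [0.9, -0.4, 0.4]
opening: 0.0005
```

Run:
```python
from h import *
from plant import robot
s=robot.read_state();print(s["force"],s["tool_pos"])
t=robot.read_camera("top");lens(t)
t=robot.read_camera("side");cv2.imwrite("pics/s6.png",cv2.resize(t["image"][120:340,150:430],None,fx=2.7,fy=2.7)[:,:,::-1])
t=robot.read_camera("wrist");cv2.imwrite("pics/w6.png",t["image"][:,:,::-1])
```

```text
[ 0.894949   -0.43216569  0.41820569] [ 0.51843355 -0.08679526  0.22809389]
lens ((225.5370330810547, 178.61111450195312), 33.34336471557617) [0.69912191 0.18792464 0.16      ] 0.18307907493634024 head 1.2346761098484076 to tin 0.0028647414371425197
```

View pics/s6.png

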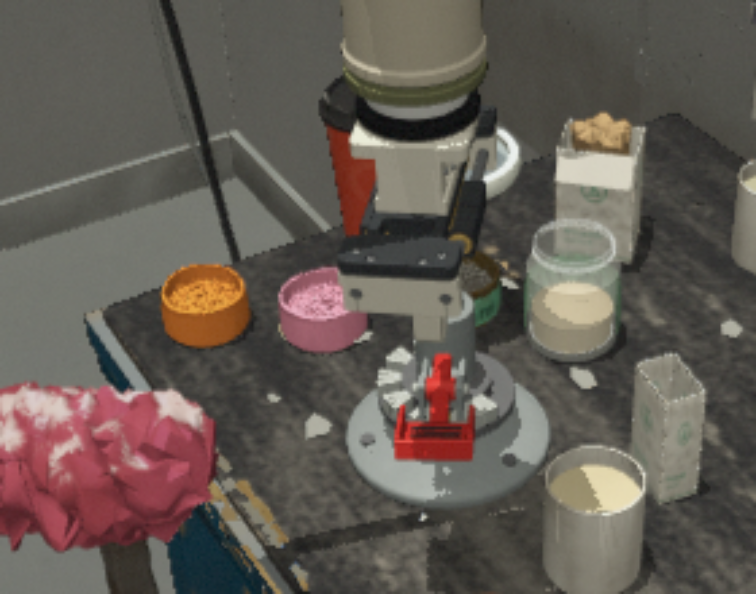

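View pics/w6.png

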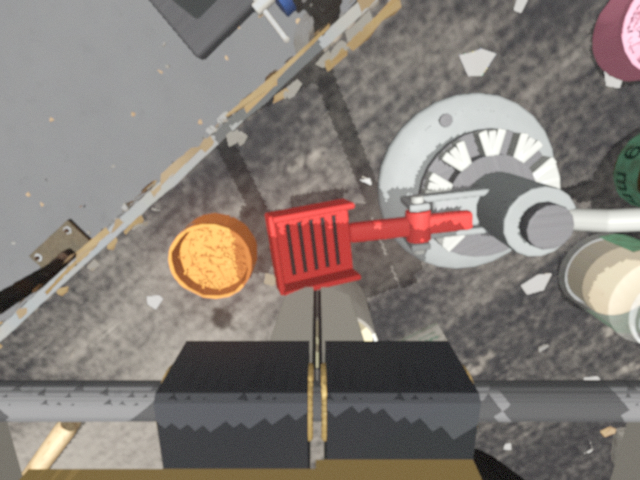

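Run:
```python
from h import *
from plant import robot
s=robot.read_state()
w=robot.read_camera("wrist");c=robot.read_camera("side")
T=np.eye(4);T[:3,:3]=R.from_rotvec(s["orientation"]).as_matrix();T[:3,3]=s["tool_pos"];E=T@w["tool_from_camera"]
def pr(M,K,p):
    q=np.linalg.inv(M)@[*p,1];q=K@q[:3];return q[:2]/q[2]
for z in(.133,.104):
    p,_=target(1.222,.148,z);a=pr(c["extrinsics"],c["mtx"],p);print(z,"wrist",pr(E,w["mtx"],p),"side crop",(a-[150,120])*2.7)
for n,im in(("w",w["image"]),("s",c["image"])):
    hsv=cv2.cvtColor(im,cv2.COLOR_RGB2HSV);red=cv2.inRange(hsv,(0,200,90),(5,255,255))|cv2.inRange(hsv,(175,200,90),(180,255,255))
    k=big(red,(230,180,360,310) if n=="w" else (270,230,350,310));print(n,cv2.boundingRect(k))
w["extrinsics"]=E
print(tri(w,(312,247),c,(150+435/2.7,120+432/2.7)))
p0=np.load("top.npz")["image"];t=robot.read_camera("top")
cv2.imwrite("pics/t7.png",t["image"][:,:,::-1]);lens(t)
```

```text
0.133 wrist [309.82447848 247.21259661] side crop [434.29314025 436.11102347]
0.104 wrist [310.17059695 234.62075456] side crop [435.51980539 466.51478235]Traceback (most recent call last):
  File "<stdin>", line 12, in <module>
  File "h.py", line 13, in big
    cs,_=cv2.findContours(k,cv2.RETR_EXTERNAL,cv2.CHAIN_APPROX_NONE);return max(cs,key=cv2.contourArea)
                                                                            ~~~^^^^^^^^^^^^^^^^^^^^^^^^
ValueError: max() iterable argument is empty
```

The tray centre appears at (312,247) in the wrist view and (435,432) in the side crop. These match the rest height of 0.133, not the 0.104 of a plunger riding on the wheel, so the plunger is home. One last check of the neighbours.

Run:
```python
from h import *
from plant import robot
t=robot.read_camera("top");cv2.imwrite("pics/t7.png",t["image"][:,:,::-1]);lens(t)
```

```text
lens ((225.5370330810547, 178.61111450195312), 33.34336471557617) [0.69912191 0.18792464 0.16      ] 0.18307907493634024 head 1.2346761098484076 to tin 0.0028647414371425197
```

View pics/t7.png

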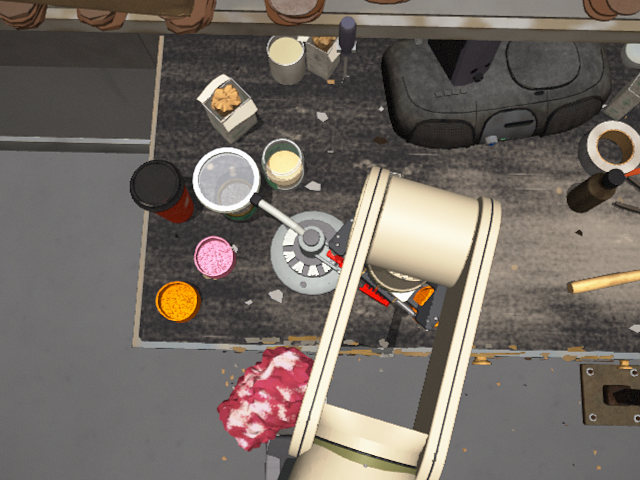

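The lens at (226,179) has not moved since release and is over the tin. The jar is where it was, and in the side view the pot and carton are too.

```bash
python3 -c "
from plant import robot
print(robot.close_job())"
```

```text
the job is handed in; nothing more can be done
None
```

The lens is now over the green-labelled rivet tin, and the plunger appears fully home in the +1.222 notch. I handed the job in at about 6.5 s of the 38 s; no verdict is reported.

I pressed the tray down with closed fingertips, to about 0.49 rad of lever by geometry. I then swept the head round, backed up 3 mm to centre it, and raised the tool clear.

**Last checks**
- **Lens position:** its centre measured about 3 mm from the tin's centre seen from above, and did not move between the last pictures.
- **Plunger:** I judged this from the tray, which is back at its rest height of 133 mm in both the wrist and side views. A plunger riding on the wheel would leave the tray at about 104 mm.
- **Contact:** the tool is about 80 mm above the tray and the force reading is near zero.
- **Neighbours:** the jar, pot and carton looked unmoved by eye in the side and top pictures. Most of the tin is visible only through the lens, and what shows looks unmoved.

**Failures and disagreements**
- **Head angle:** it measured 1.235 against the nominal 1.222, which is within camera error.
- **Lens fits:** two circle-fit readings mid-sweep were poor because the jar's rim interfered, so I used the clean contour fit for the final checks.
- **Last tray check:** the script stopped with an error in its colour-mask step. I compared the tray position read from the pictures with the predicted one instead.

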